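Put the swollen battery away in the sprung-lid dead-cell box

TASK

One of the two phone batteries on the repair mat has swollen up: put it away in the grey steel box for dead cells. Press the catch paddle on the front of the box and keep clear so that the lid springs fully open untouched, lower the swollen battery in (do not drop it) so that it lies flat on the floor of the box beside the old cell already there, then push the lid shut until the catch holds it. Leave the other battery, the opened phone and the tweezers on the mat where they are.

Things in the scene. Friction and masses are not known exactly. Their poses are not given: they have to be found in the camera images.
- box: Grey sheet-steel box for dead cells, bolted to the bench, 140 (x) x 200 (y) outside; rim 60 above the bench, inner floor 14 above the bench, walls 5 thick, so the inside is 130 x 190 x 46 deep. Origin: centre of the underside, on the bench. Its +x points away from its front to the hinge side, z up; the catch is on its front (-x). Its lid is shut at first.
- lid (a joint): Angle of the box's lid in rad: 0 shut, 1.45 fully open (7 degrees short of upright). Once let go, a spring (about 2 N at the front edge) opens it in 0.9 s, striking anything above it, and holds it open. Close it by pushing its outer (upper) face. The last 0.12 rad takes up to about 8 N at the front edge, until the catch snaps over; it then reads 0.005. Short of that it springs open again.
- lid_edge (a point): Middle of the lid's front edge, on its outer (top) face; 147 from the hinge. The lid is 146 x 204 and 4.5 thick. A steel striker tongue 24 wide stands 10 proud of this edge.
- lid_hinge (a point): Middle of the lid's hinge pin, at the back of the box: in the box frame x = +74, z = 60; the pin runs along the box's y. The lid's outer face lies 4.5 off the pin's plane.
- catch (a joint): Angle of the black rocker catch in rad: 0 holding, 0.32 pressed to its stop; the lid is let go at about 0.2. A spring returns it.
- paddle (a point): Point to press, on top of the catch's black paddle in front of the box, 44 above the bench. The paddle, 34 x 46 (y), runs from 20 nearer the box to 14 farther out; its pivot is 28 nearer. Pressed down it yields at 1.5 N, lets the lid go after 6 at 3 N, meets its stop after 9. The catch's nose, up to 85 above the bench, starts 28 nearer the box; the lid's edge is 44 nearer.
- swollen_center (a point): Centre (half-way up) of the swollen battery: silvery foil pouch 96 (its x) x 40 (its y), straight sides 7 high, top domed to 15; this point is 7.5 above its underside. About 55 g. It lies flat on the mat, whose top is 3 above the bench.
- flatcell_center (a point): Centre of the good battery, a flat silvery pouch 96 (its x) x 40 (its y) x 4.8. It lies on the mat; leave it.
- oldcell_center (a point): Centre of an old flat cell that lies in the box already, silvery, 90 (its x) x 38 (its y) x 5.5, on the box's floor in its +y half with its length along the box's x.
- phone_center (a point): Centre of the opened phone, 71 (its x) x 146 (its y) x 8, lying on the far part of the mat; leave it.
- tweezers_center (a point): Centre of steel tweezers, 120 (its x) x 10 x 6, lying between the two batteries; leave them.
There are look-alikes about, which are no part of the job. Of the things like the part that bears swollen_center, leave any that is blue, purple or red; of the rest the larger one is meant.

How it is judged:
By the outcome, as a careful person would: the job done as asked, in the order asked, and still so for the second after the job is handed in, with the robot touching nothing.
It also fails if it takes over 70 s, if anything falls off the work surface, if the arm or the gripper's body presses on something with over 40 N, if the wrist force passes 120 N, or if a joint passes its speed limit or range.

ROBOT

A 6-joint arm with a two-finger parallel gripper is mounted at the origin on the work surface. World frame = base frame: x ahead of the robot, y to its left, z up, the work surface at z = 0. Lengths are in m, angles in rad, forces in N, time in s.
With the tool pointing down it reaches from about 0.325 to 1 m from the base axis. Payload 5.1 kg.
Tool frame: the origin (TCP) lies midway between the tips of the shut fingers; the grasp point (between the pads) lies r.grip_depth behind it (r.grip_depth is the distance from the TCP to the grasp point, in m); z points along the fingers, y is the direction in which the jaws open and shut (so a half turn about z gives the same grasp; the last joint's range is limited). The gripper opens to 85 mm and grips with 20 to 120 N. Pads are 22 mm wide; open, the fingers measure 114 mm over their backs; the gripper's body (76 mm by 85 mm) begins 54 mm behind the grasp point. The pads swing forward as they close: fully open they stand 13 mm farther back than shut.
Start: joints at [1.02, 0.124, 1.65, -0, 1.367, -0.083], TCP at [0.293, 0.58, 0.231] pointing down, gripper open.
Joint ranges: [-2.61, 2.61], [-1.02, 2.33], [0.03, 2.71], [-1.35, 4.49], [0.32, 2.68], [-2.91, 2.91]. Speed limits (rad/s): [2.57, 2.57, 3.14, 3.14, 3.14, 3.14].

INTERFACE

Orientations are given as a unit quaternion [x, y, z, w].
In Python, from bench import get_obs, snapshot, r gives the robot as it stands. The module is installed in compiled form; this text tells all that it offers.
- The arm moves only by the shell command python3 -m crank 'ROWS'. ROWS is JSON, a list of rows, each a list of 5 numbers: the shift along the world's x, y, z in mm, then the turn about the world's z in units of 5 degrees (1.0 is 5 degrees), then the finger opening in mm, from 0 to 85.4. A call has 1 to 12 rows; each row shifts and turns the commanded pose from where the row before left it; what a row does not reach is not made up. A row lasts 1/12 s, in which the tool goes at most 41.7 mm and 7.16 degrees, less where a joint would pass 70% of its speed; a pose out of reach is approached as far as the arm can. A call is refused whole if a number of a shift passes 41.7 or a number of a turn 1, either way. A call with a gripper value outside its range is refused whole. The fingers move at their own pace and stop on an object; the grip force is fixed at half the most. Time passes only in rows, so rows that do not move let the fingers close. It gives the time, the measured TCP pose, the force and the opening at its end, in the units of the state.
- get_obs(): the state, without advancing time (a new reading comes with each control period).
- snapshot(name): name is "scene" or "top" or "wrist"; returns a dict with "pixels" (480x640x3 uint8, red, green, blue), "range_z" (480x640 float32, m along the optical axis (not along the pixel's ray), 0 where there is no reading), "fov_y" (degrees; the focal length in pixels is half the picture's height over the tangent of half this angle, whatever the lens; pixels are square), "cx", "cy" (the principal point, pixels), "distortion" ([k1, k2, p1, p2, k3] as OpenCV has them; the pictures are not rectified), "R" (3x3) and "t" (3): a world point X has camera coordinates R X + t; the wrist camera has in their place "tool_from_camera" (4x4, takes a point from camera to tool coordinates, whose origin is the TCP and whose axes are the flange's). Camera axes: x right, y down, z forward; pixel columns grow to the right and rows downward; lengths in m; the calibration is good to about 2 mm. A picture is of the moment at which its call begins: read the wrist's pose just before it.
- r.close_job(): hands the job in, once; it reports no verdict.
The state is a dict: "time": time; "q": joint angles; "dq": joint speeds; "joint_efforts": joint torques, N m; "ee_pos": TCP position; "tool_rot": TCP orientation; "force": force on the tool from outside, world axes, zero at the start; "torque": the same for the moment, N m; "finger_gap": finger opening in m.
Only numpy, scipy, OpenCV 4.12 (cv2) and the standard library are available. Lean on these libraries where they do the work, as an engineer would, in place of code of your own. Each camera call takes 0.05 s, during which the arm holds its last target. There are 200 camera calls.

## Working session

There is one attempt and no reset: what is moved stays moved. The work goes in short steps, Python scripts to look and compute and a shell command to move; the robot and the scene stay as the last step left them, time stands still between calls to the robot, and variables do not carry over. Pictures are saved under pics/ and viewed, about 8 in all and at most 12, crops included, and the job is handed in when it is done.

```bash
mkdir -p pics; cat > h.py <<'E'
import numpy as np, cv2
from bench import get_obs, snapshot, r
from scipy.spatial.transform import Rotation as Ro
def snap(n):
    o=get_obs(); s=snapshot(n)
    f=240/np.tan(np.radians(s["fov_y"])/2)
    s["K"]=np.array([[f,0,s["cx"]],[0,f,s["cy"]],[0,0,1]]);s["D"]=np.array(s["distortion"],float)
    if "R" in s: s["Rw"]=np.array(s["R"]).T; s["c"]=-s["Rw"]@np.array(s["t"])
    else:
        T=np.array(s["tool_from_camera"]);Rt=Ro.from_quat(o["tool_rot"]).as_matrix()
        s["Rw"]=Rt@T[:3,:3]; s["c"]=Rt@T[:3,3]+np.array(o["ee_pos"])
    return s
def ray(s,uv):
    p=cv2.undistortPoints(np.array(uv,float).reshape(-1,1,2),s["K"],s["D"]).reshape(-1,2)
    return np.c_[p,np.ones(len(p))]
def onplane(s,uv,z):
    d=ray(s,uv)@s["Rw"].T; return s["c"]+d*((z-s["c"][2])/d[:,2])[:,None]
def cloud(s):
    v,u=np.mgrid[:480,:640]; d=ray(s,np.c_[u.ravel(),v.ravel()])*s["range_z"].reshape(-1,1)
    return (d@s["Rw"].T+s["c"]).reshape(480,640,3)
def save(s,name,crop=None,k=1):
    im=s["pixels"][:,:,::-1]
    if crop: a,b,c,d=crop; im=im[b:d,a:c]
    cv2.imwrite("pics/"+name,cv2.resize(im,None,fx=k,fy=k,interpolation=cv2.INTER_CUBIC))
E
python3 - <<'E'
from h import *
t=snap("top");s=snap("scene")
save(t,"top0.png");save(s,"scene0.png")
import pickle;pickle.dump((t,s),open("s0.pkl","wb"))
print(get_obs(),r.grip_depth,t["c"],t["Rw"],s["c"])
E
```

```text
{'time': 0.1, 'q': array([ 1.02039029e+00,  1.24461343e-01,  1.65152957e+00,  2.16645964e-05,
        1.36747117e+00, -8.26181761e-02]), 'dq': array([-0.00188324, -0.00135504, -0.00156469,  0.00136045, -0.00090865,
       -0.00084804]), 'joint_efforts': array([ 5.33346720e-04, -4.24925029e+01, -3.66656005e+01, -8.20464106e-05,
        3.88780390e-03, -4.36589175e-06]), 'ee_pos': array([0.29284164, 0.57969221, 0.23016669]), 'tool_rot': array([ 2.31769209e-01,  9.72770353e-01, -8.84981461e-04, -3.01013257e-04]), 'force': array([-0.18752578,  0.25430702,  0.20106337]), 'torque': array([ 0.05911472,  0.0141804 , -0.04525084]), 'finger_gap': 0.08530520114631304} 0.0187 [ 0.35162767 -0.16869478  1.12013769] [[ 0.01746154 -0.99708835  0.07422883]
 [-0.99961484 -0.0158077   0.0228097 ]
 [-0.0215699  -0.07459853 -0.99698034]] [0.85831074 0.39663032 1.01292783]
```

View pics/top0.png

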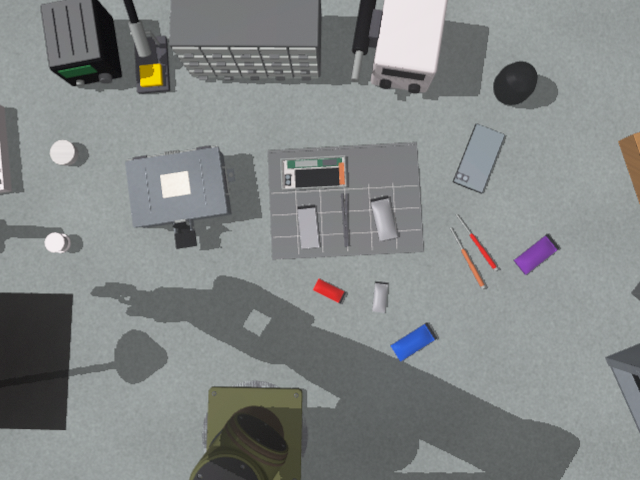

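View pics/scene0.png

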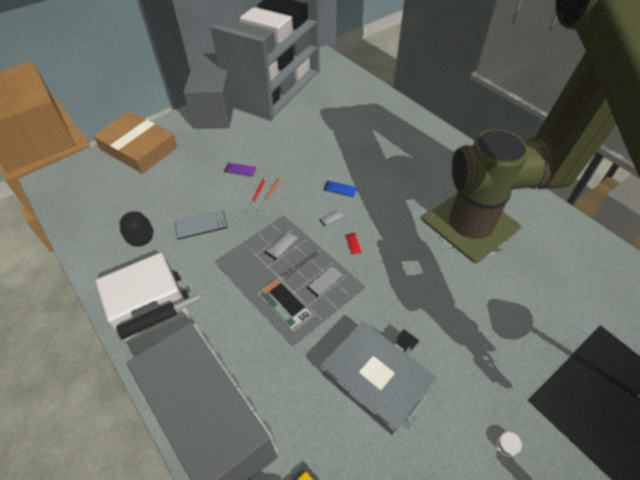

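The top view shows the box at (178,187), its paddle at (185,236) and the phone at (314,172). There is a flat silvery pouch at (308,227), the tweezers at (346,220) and a domed silvery pouch at (384,218). The candidates for the swollen battery are the silver one at (384,218), small silver (380,297), red (329,291), blue (413,342) and purple (536,255). Colour rules out the last three, and (384,218) is the larger of the silver two. I'll measure it and confirm in a crop.

```bash
python3 - <<'E'
from h import *
import pickle;t,s=pickle.load(open("s0.pkl","rb"))
P=cloud(t); hsv=cv2.cvtColor(t["pixels"],cv2.COLOR_RGB2HSV)
def rect(name,x0,y0,x1,y1,mask,z):
    m=np.zeros((480,640),np.uint8); m[y0:y1,x0:x1]=mask[y0:y1,x0:x1]
    cs,_=cv2.findContours(m,cv2.RETR_EXTERNAL,cv2.CHAIN_APPROX_NONE); c=max(cs,key=cv2.contourArea)
    w=onplane(t,c.reshape(-1,2),z)[:,:2]
    (cc,sz,a)=cv2.minAreaRect((w*1000).astype(np.float32)); print(name,np.round(cc,1),np.round(sz,1),round(a,1),"px",c.reshape(-1,2).mean(0))
    f=np.zeros_like(m);cv2.drawContours(f,[c],-1,1,-1);print("   z pct",np.percentile(P[...,2][f>0],[5,50,95]))
V=hsv[...,2]
for v in(130,140): rect("swollen",365,185,405,250,(V>v).astype(np.uint8),.009)
rect("small",365,275,395,320,(V>140).astype(np.uint8),.005)
rect("flat",290,195,325,255,(V>130).astype(np.uint8),.008)
rect("lid",110,135,245,235,((P[...,2]>.055)&(P[...,2]<.09)).astype(np.uint8),.0645)
rect("paddle",165,222,205,255,(V<60).astype(np.uint8),.044)
print("heights",P[236:248:3,178:196:4,2].round(3),P[187,150],P[220,184],P[228,184])
a=t["pixels"][150:320,270:430,::-1];b=t["pixels"][130:260,115:245,::-1]
cv2.imwrite("pics/crop1.png",np.hstack([cv2.resize(a,(480,510),interpolation=2),cv2.resize(b,(320,510),interpolation=2)]))
E
```

```text
swollen [ 483.6 -280.4] [144.   87.3] 0.6 px [384.55531915 218.76808511]
   z pct [0.00105593 0.00976034 0.01937824]
swollen [ 483.6 -280.4] [144.   87.3] 0.6 px [382.7915493  210.92957746]
   z pct [0.00126618 0.01198483 0.01960805]
small [ 305.6 -271.1] [97.3 64.3] 0.6 px [379.5 297. ]
   z pct [-0.00259555  0.00154629  0.01090354]
flat [ 464.2 -107.2] [132.9  76.3] 1.0 px [309.69281046 225.2875817 ]
   z pct [0.00070458 0.00568789 0.01066149]
lid [532.3 173.4] [168.9 207.1] 9.6 px [175.55988024 187.77245509]
   z pct [0.06122889 0.06481    0.06833889]
paddle [434.9 157. ] [53.9 43.4] 11.6 px [184.07317073 234.8902439 ]
   z pct [0.04169106 0.04468549 0.07840949]
heights [[0.043 0.044 0.044 0.046 0.044]
 [0.045 0.045 0.046 0.047 0.046]
 [0.045 0.045 0.045 0.044 0.044]
 [0.045 0.045 0.043 0.045 0.045]] [0.53449278 0.23010406 0.06249831] [0.46403314 0.15342806 0.06295544] [ 0.35162767 -0.16869478  1.12013769]
```

View pics/crop1.png

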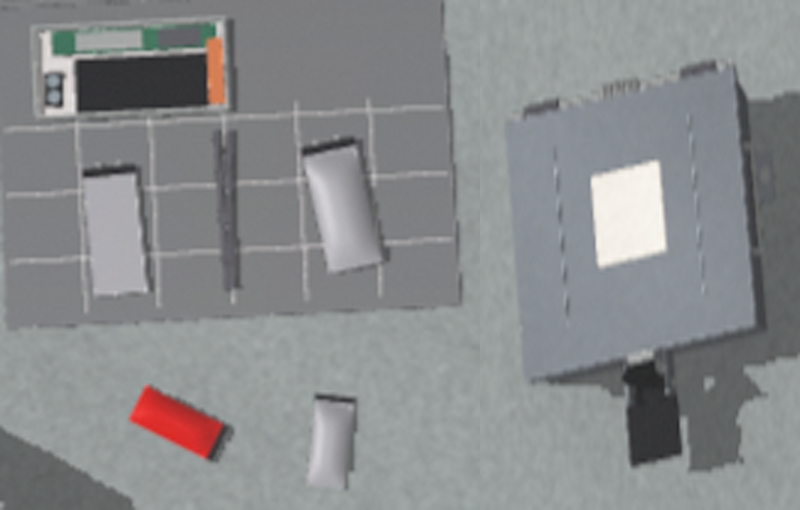

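The crop confirms it: the domed full-size pouch at top pixel (384,218) is the swollen battery, and (308,227) is flat. The paddle is black, in front of the box at about (185,236). The masks were too loose, so I'll refine from corners.

```bash
python3 - <<'E'
from h import *
import pickle;t,s=pickle.load(open("s0.pkl","rb"))
c=np.array([(507,120),(737,65),(762,327),(535,380)],float)
lp=np.c_[115+(c[:,0]-480)/2.4615,130+c[:,1]/3.923]
w=onplane(t,lp,.0645); print("lid",w.round(4).tolist(),w.mean(0)); 
d=w[0]-w[1]+w[3]-w[2];x=w[0]-w[3]+w[1]-w[2];print("yaw",np.degrees(np.arctan2(-d[0],d[1])),np.degrees(np.arctan2(x[1],x[0])),np.linalg.norm(d)/2,np.linalg.norm(x)/2)
hsv=cv2.cvtColor(t["pixels"],cv2.COLOR_RGB2HSV);V=hsv[...,2]
print(V[200,384],V[215,400],V[218,384],V[255,380])
P=cloud(t)[...,2]
m=((V<60)&(P>.038)&(P<.052)).astype(np.uint8);m[:, :165]=0;m[:,205:]=0;m[:225]=0;m[255:]=0
ws=onplane(t,np.argwhere(m)[:,::-1],.044)[:,:2]*1000;print("paddle",cv2.minAreaRect(ws.astype(np.float32)))
for nm,(x0,y0,x1,y1),z in(("sw",(365,190,405,245),.010),("flat",(290,198,325,252),.008)):
  for th in(140,155):
    m=np.zeros_like(V);m[y0:y1,x0:x1]=(V[y0:y1,x0:x1]>th);m=cv2.morphologyEx(m,cv2.MORPH_OPEN,np.ones((5,5)))
    q=np.argwhere(m)[:,::-1];ws=onplane(t,q,z)[:,:2]*1000
    print(nm,cv2.minAreaRect(ws.astype(np.float32)),q.mean(0))
c=np.array([(371,197),(389,196),(397.5,237),(380,240.5)]);w=onplane(t,c,.008);print("hand",w.round(4).tolist(),w.mean(0))
E
```

```text
lid [[0.5912, 0.2843, 0.0645], [0.6244, 0.0822, 0.0645], [0.4796, 0.0556, 0.0645], [0.4476, 0.2529, 0.0645]] [0.53567633 0.16872282 0.0645    ]
yaw 9.273403554206244 11.368210028329687 0.20238383317246955 0.1470393100465933
159 127 176 156
paddle ((430.10980224609375, 155.3439178466797), (43.180015563964844, 42.23740005493164), 10.3809232711792)
sw ((477.4866943359375, -276.4966125488281), (88.21762084960938, 38.39191436767578), 13.954642295837402) [382.40097403 219.85227273]
sw ((476.2568664550781, -271.6581726074219), (85.87853240966797, 30.01955223083496), 15.881429672241211) [381.14377682 220.95922747]
flat ((455.8393859863281, -106.56849670410156), (89.43157196044922, 44.4368782043457), 6.936539649963379) [307.06998654 227.65545087]
flat ((455.98583984375, -108.83602142333984), (86.14262390136719, 39.07654571533203), 7.0405755043029785) [307.59849624 228.03007519]
hand [[0.5281, -0.2497, 0.008], [0.5309, -0.29, 0.008], [0.439, -0.3095, 0.008], [0.4306, -0.2707, 0.008]] [ 0.48215319 -0.2799818   0.008     ]
```

```bash
python3 - <<'E'
from h import *
import pickle;t,s=pickle.load(open("s0.pkl","rb"))
P=cloud(t)
for u,v in((63,152),(57,242),(105,293),(130,360)): print(P[v,u].round(3))
m=np.isfinite(P[...,2])&(t["range_z"]>0)&(P[...,1]>-.4)&(P[...,1]<.6)&(P[...,0]>.3)&(P[...,0]<.62)&(P[...,2]>.075)
q=P[m];print(len(q)); 
if len(q): print(q[np.argsort(-q[:,2])[:400:40]].round(3))
w=snapshot("wrist");print(np.round(w["tool_from_camera"],3))
R=Ro.from_quat(get_obs()["tool_rot"]).as_matrix();print(R.round(3))
E
```

```text
[0.618 0.446 0.024]
[0.414 0.444 0.03 ]
[ 0.303  0.346 -0.002]
[0.156 0.282 0.   ]
32
[[0.451 0.156 0.088]]
[[-0.001 -0.954 -0.301  0.077]
 [ 1.    -0.001 -0.     0.   ]
 [ 0.    -0.301  0.954 -0.142]
 [ 0.     0.     0.     1.   ]]
[[-0.893  0.451 -0.001]
 [ 0.451  0.893 -0.001]
 [ 0.    -0.002 -1.   ]]
```

```bash
python3 -m crank '[[10.2,-36,-6,0.62,0],[10.2,-36,-6,0.62,0],[10.2,-36,-6,0.62,0],[10.2,-36,-6,0.62,0],[10.2,-36,-6,0.62,0],[10.2,-36,-6,0.62,0],[10.2,-36,-6,0.62,0],[10.2,-36,-6,0.62,0],[10.2,-36,-6,0.62,0],[10.2,-36,-6,0.62,0],[10.2,-36,-6,0.62,0],[10.2,-36,-6,0.62,0]]'; python3 -m crank '[[0,0,-30,0,0],[0,0,-20,0,0],[0,0,0,0,0],[0,0,0,0,0]]'
python3 - <<'E'
from h import *
w=snap("wrist");save(w,"w1.png");P=cloud(w)
o=get_obs();print(o["ee_pos"],Ro.from_quat(o["tool_rot"]).as_matrix()[:,1])
import pickle;pickle.dump(w,open("w1.pkl","wb"))
V=w["pixels"].max(2);m=(V<70)&(P[...,2]>.036)&(P[...,2]<.052)&(w["range_z"]>0)&(P[...,0]<.45)
q=P[m];print(len(q));
if len(q)>50: print(cv2.minAreaRect((q[:,:2]*1000).astype(np.float32)),np.median(q[:,2]))
E
```

```text
time: 1.15
ee_pos: [0.4154, 0.1464, 0.1589]
tool_rot: [-0.092, 0.996, 0.0, 0.0]
force: [1.6, -0.4, -0.2]
finger_gap: 0.0002
time: 1.48
ee_pos: [0.4144, 0.1478, 0.1082]
tool_rot: [-0.09, 0.996, -0.0, -0.002]
force: [0.4, 0.4, 0.5]
finger_gap: -0.0001
[0.4155531  0.1483034  0.10970324] [-1.80773860e-01  9.83524688e-01  2.54320554e-06]
3248
((427.25274658203125, 157.14952087402344), (42.11262130737305, 45.43373107910156), 8.913628578186035) 0.04400694285363614
```

View pics/w1.png

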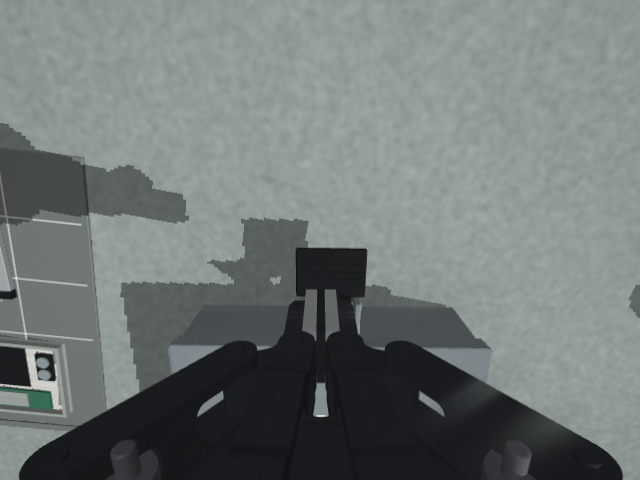

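The wrist view shows the fingers at (321,300) over the black paddle (297–366, 248–297). The paddle is about 5 mm to +y, so I'll shift and go down.

```bash
python3 -m crank '[[-1,5,-20,0,0],[0,0,-20,0,0],[0,0,-16,0,0],[0,0,0,0,0],[0,0,0,0,0]]'; python3 -m crank '[[0,0,-3,0,0],[0,0,-4,0,0],[0,0,-4,0,0],[0,0,-4,0,0]]'
```

```text
time: 1.95
ee_pos: [0.4149, 0.1538, 0.0542]
tool_rot: [-0.091, 0.996, 0.0, 0.0]
force: [-0.9, -0.0, 0.1]
finger_gap: 0.0003
time: 2.28
ee_pos: [0.4154, 0.1535, 0.0391]
tool_rot: [-0.091, 0.996, 0.0, 0.001]
force: [0.3, 0.5, 2.2]
finger_gap: 0.0001
```

```bash
python3 -m crank '[[0,0,-3,0,0],[0,0,-2,0,0],[0,0,0,0,0]]'; python3 -m crank '[[-10,-2,10,0,0],[-35,-10,15,0,0],[-20,-20,20,0,0],[0,-20,0,0,0],[0,0,0,0,0],[0,0,0,0,0],[0,0,0,0,0],[0,0,0,0,0],[0,0,0,0,0],[0,0,0,0,0],[0,0,0,0,0]]'
python3 - <<'E'
from h import *
t=snap("top");save(t,"t2.png",(100,120,440,330),2.3);P=cloud(t)
import pickle;pickle.dump(t,open("t2.pkl","wb"))
# inner floor / rim points
z=P[...,2]
b=(P[...,0]>.43)&(P[...,0]<.65)&(P[...,1]>.03)&(P[...,1]<.3)&(t["range_z"]>0)
print("max z",z[b].max())
for lo,hi in((.054,.066),(.009,.018),(.018,.025),(.15,.22)):
    q=P[b&(z>lo)&(z<hi)];print(lo,len(q),cv2.minAreaRect((q[:,:2]*1000).astype(np.float32)) if len(q) else 0)
E
```

```text
time: 2.53
ee_pos: [0.4159, 0.1536, 0.0356]
tool_rot: [-0.091, 0.996, 0.0, 0.001]
force: [-5.0, -0.8, 13.6]
finger_gap: 0.0001
time: 3.45
ee_pos: [0.3494, 0.1014, 0.078]
tool_rot: [-0.091, 0.996, -0.0, -0.001]
force: [-0.1, 0.1, 0.5]
finger_gap: 0.0001
max z 0.22078082865027437
0.054 1101 ((526.8455810546875, 173.4590301513672), (172.95806884765625, 203.22628784179688), 9.646666526794434)
0.009 3700 ((539.3670043945312, 163.7955780029297), (139.52699279785156, 214.6493682861328), 10.008805274963379)
0.018 836 ((537.618896484375, 172.83087158203125), (139.50050354003906, 199.51852416992188), 9.967556953430176)
0.15 1030 ((593.507568359375, 184.7667236328125), (16.187044143676758, 206.17205810546875), 10.212603569030762)
```

View pics/t2.png

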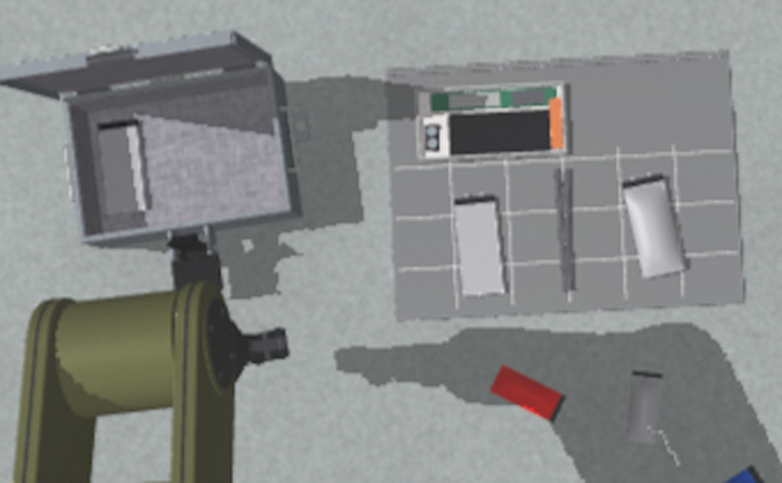

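The lid stands fully open, with its top at 0.22 m. The old cell lies at the box's left (crop 97–147, 122–218) and the right part is free. Next I'll move over the swollen battery.

```bash
python3 -m crank '[[10.9,-31.6,9,0.05,85],[10.9,-31.6,9,0.05,85],[10.9,-31.6,9,0.05,85],[10.9,-31.6,9,0.05,85],[10.9,-31.6,9,0.05,85],[10.9,-31.6,9,0.05,85],[10.9,-31.6,9,0.05,85],[10.9,-31.6,9,0.05,85],[10.9,-31.6,9,0.05,85],[10.9,-31.6,9,0.05,85],[10.9,-31.6,9,0.05,85],[10.9,-31.6,9,0.05,85]]'; python3 -m crank '[[0,0,0,0,85],[0,0,0,0,85],[0,0,0,0,85]]'
python3 - <<'E'
from h import *
import pickle
t=pickle.load(open("t2.pkl","rb"));c=np.array([(97,122),(137,122),(147,212),(107,220)])/2.3+[100,120]
w=onplane(t,c,.019);print("old",w.mean(0),w.round(3).tolist())
w=snap("wrist");save(w,"w2.png");P=cloud(w);o=get_obs();print(o["ee_pos"],Ro.from_quat(o["tool_rot"]).as_matrix()[:,1])
pickle.dump(w,open("w2.pkl","wb"))
z=P[...,2];m=((z>.0075)&(z<.03)&(w["range_z"]>0)&(P[...,0]>.41)&(P[...,0]<.55)&(P[...,1]<-.235)&(P[...,1]>-.33)).astype(np.uint8)
m=cv2.morphologyEx(m,cv2.MORPH_OPEN,np.ones((3,3)));q=P[m>0];print(len(q),cv2.minAreaRect((q[:,:2]*1000).astype(np.float32)),np.percentile(q[:,2],[5,50,98]))
E
```

```text
time: 4.5
ee_pos: [0.4807, -0.2797, 0.1864]
tool_rot: [-0.117, 0.993, 0.0, -0.0]
force: [0.2, 0.9, 0.8]
finger_gap: 0.0854
time: 4.75
ee_pos: [0.48, -0.2775, 0.1855]
tool_rot: [-0.117, 0.993, 0.001, -0.001]
force: [-0.9, -1.1, 0.2]
finger_gap: 0.0849
old [0.52758124 0.23901413 0.019     ] [[0.574, 0.266, 0.019], [0.574, 0.226, 0.019], [0.486, 0.213, 0.019], [0.477, 0.252, 0.019]]
[ 0.47978757 -0.2769451   0.18532697] [-0.23223033  0.97265941  0.00165488]
4148 ((481.28851318359375, -276.6047058105469), (96.32733154296875, 40.07678985595703), 13.180155754089355) [0.0094134  0.01390394 0.01822078]
```

View pics/w2.png

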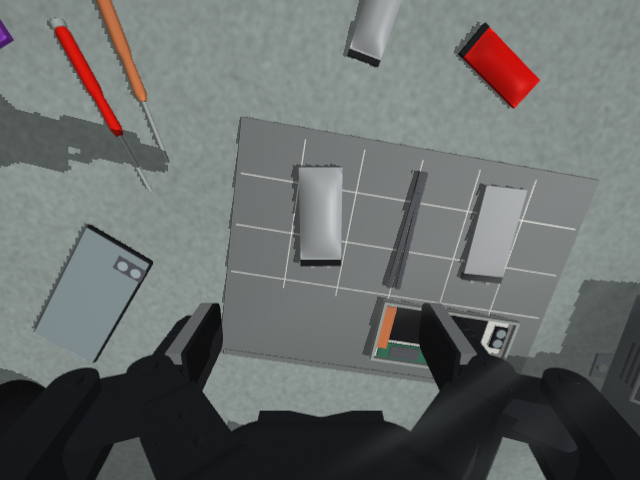

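The battery measures 96×40 mm at (481,-277), 13.2°, and the jaws are already aligned at 103.4°. The wrist picture shows it at (320,215), clear of the tweezers at (405,230).

```bash
python3 -m crank '[[1,0,-40,0,56],[0,0,-40,0,56],[0,0,-40,0,56],[0,0,-30,0,56],[0,0,-15,0,56],[0,0,-8,0,56],[0,0,0,0,56],[0,0,0,0,56],[0,0,0,0,56]]'; python3 -m crank '[[0,0,-4,0,56],[0,0,-3,0,56],[0,0,0,0,56]]'; python3 -m crank '[[0,0,-2,0,56],[0,0,-2,0,56],[0,0,0,0,56]]'
```

```text
time: 5.55
ee_pos: [0.4825, -0.2785, 0.0152]
tool_rot: [-0.117, 0.993, -0.001, 0.001]
force: [-0.2, -0.2, 1.0]
finger_gap: 0.0561
time: 5.8
ee_pos: [0.4814, -0.2781, 0.0065]
tool_rot: [-0.117, 0.993, -0.0, 0.0]
force: [-0.4, 0.1, 0.5]
finger_gap: 0.0558
time: 6.05
ee_pos: [0.4811, -0.2779, 0.0019]
tool_rot: [-0.117, 0.993, 0.0, -0.0]
force: [-0.4, 0.8, 0.6]
finger_gap: 0.056
```

```bash
python3 -m crank '[[0,0,-2,0,48],[0,0,0,0,48],[0,0,0,0,48]]';  python3 -m crank '[[0,0,-2,0,48],[0,0,0,0,48],[0,0,0,0,48]]'
```

```text
time: 6.3
ee_pos: [0.4815, -0.2782, 0.0004]
tool_rot: [-0.117, 0.993, -0.0, 0.0]
force: [-0.0, -0.7, 0.3]
finger_gap: 0.048
time: 6.55
ee_pos: [0.4815, -0.2782, 0.0003]
tool_rot: [-0.117, 0.993, 0.0, -0.0]
force: [-5.8, 4.0, 14.0]
finger_gap: 0.0478
```

```bash
python3 -m crank '[[0,0,4,0,48],[0,0,0,0,30],[0,0,0,0,30],[0,0,0,0,30],[0,0,0,0,30],[0,0,0,0,30]]'; python3 -m crank '[[0,0,4,0,30],[0,0,8,0,30],[0,0,15,0,30],[0,0,15,0,30],[0,0,15,0,30],[0,0,0,0,30],[0,0,0,0,30]]'
python3 - <<'E'
from h import *
w=snap("wrist");save(w,"w3.png")
E
```

```text
time: 7.05
ee_pos: [0.4821, -0.2786, 0.0037]
tool_rot: [-0.117, 0.993, -0.001, 0.001]
force: [-1.2, 1.9, 8.6]
finger_gap: 0.0379
time: 7.63
ee_pos: [0.4819, -0.2784, 0.0601]
tool_rot: [-0.117, 0.993, -0.001, 0.001]
force: [0.7, -0.5, -0.4]
finger_gap: 0.0376
```

View pics/w3.png

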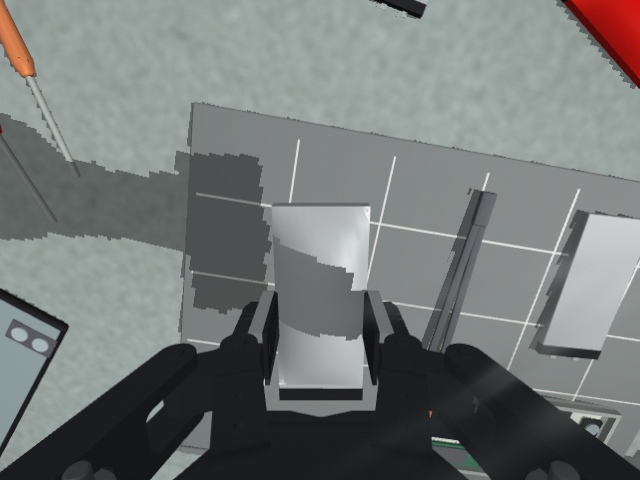

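The wrist view shows the battery (272–370, 205–390) held square between the pads. The flat cell and the tweezers haven't moved. Now I'll carry it up and over to the box.

```bash
python3 -m crank '[[0,0,25,0,30],[0,0,35,0,30],[0,20,25,0,30]]'; python3 -m crank '[[4.3,33,0,-0.06,30],[4.3,33,0,-0.06,30],[4.3,33,0,-0.06,30],[4.3,33,0,-0.06,30],[4.3,33,0,-0.06,30],[4.3,33,0,-0.06,30],[4.3,33,0,-0.06,30],[4.3,33,0,-0.06,30],[4.3,33,0,-0.06,30],[4.3,33,0,-0.06,30],[4.3,33,0,-0.06,30],[4.3,31,0,0,30]]';python3 -m crank '[[0,0,0,0,30],[0,0,0,0,30],[0,0,0,0,30]]'
python3 - <<'E'
from h import *
t=snap("top");w=snap("wrist");a=t["pixels"][120:280,100:260,::-1];b=w["pixels"][:,:,::-1]
cv2.imwrite("pics/p4.png",np.hstack([cv2.resize(a,(400,400),interpolation=2),cv2.resize(b,(400,400))]))
o=get_obs();print(o["ee_pos"],Ro.from_quat(o["tool_rot"]).as_matrix()[:,1])
P=cloud(w);z=P[...,2];b=(P[...,0]>.4)&(P[...,0]<.65)&(P[...,1]<.32)&(P[...,1]>.0)&(w["range_z"]>0)
for lo,hi in((.055,.066),(.011,.017)):
    q=P[b&(z>lo)&(z<hi)];print(lo,len(q),cv2.minAreaRect((q[:,:2]*1000).astype(np.float32)) if len(q)>5 else 0)
E
```

```text
time: 7.93
ee_pos: [0.481, -0.2597, 0.1446]
tool_rot: [-0.115, 0.993, -0.0, -0.001]
force: [0.4, -1.1, 0.1]
finger_gap: 0.0377
time: 8.93
ee_pos: [0.5319, 0.1377, 0.1425]
tool_rot: [-0.088, 0.996, -0.0, -0.001]
force: [1.0, -0.2, -0.7]
finger_gap: 0.0375
time: 9.18
ee_pos: [0.5321, 0.1357, 0.1428]
tool_rot: [-0.088, 0.996, -0.0, -0.001]
force: [0.3, -1.3, 0.2]
finger_gap: 0.0376
[0.53242592 0.13497603 0.1434419 ] [-1.74152635e-01  9.84718652e-01 -1.88221720e-04]
0.055 7010 ((526.6932373046875, 175.27493286132812), (170.13177490234375, 203.09954833984375), 9.615692138671875)
0.011 16385 ((534.3746948242188, 175.66510009765625), (135.42958068847656, 189.75311279296875), 9.433072090148926)
```

View pics/p4.png

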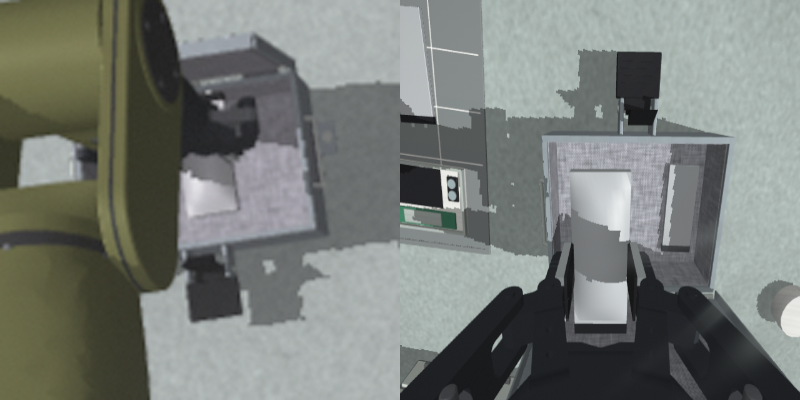

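The wrist half shows the battery over the floor's free part, with the old cell at (682,205) to its right and clear walls all round. The TCP is at box (-9,-40), which is where I want it, so I'll lower.

```bash
python3 -m crank '[[0,0,-25,0,30],[0,0,-25,0,30],[0,0,-25,0,30],[0,0,-20,0,30],[0,0,-15,0,30],[0,0,-10,0,30],[0,0,0,0,30],[0,0,0,0,30]]'; python3 -m crank '[[0,0,-3,0,30],[0,0,-2,0,30],[0,0,0,0,30],[0,0,0,0,30]]'
```

```text
time: 9.95
ee_pos: [0.5329, 0.1353, 0.0242]
tool_rot: [-0.087, 0.996, -0.0, -0.0]
force: [-0.1, -0.2, 0.3]
finger_gap: 0.0378
time: 10.28
ee_pos: [0.5333, 0.136, 0.02]
tool_rot: [-0.088, 0.996, 0.0, 0.001]
force: [-0.0, -0.6, -0.6]
finger_gap: 0.038
```

```bash
python3 -m crank '[[0,0,-2,0,30],[0,0,-1,0,30],[0,0,0,0,30]]'; python3 -m crank '[[0,0,-1,0,30],[0,0,-1,0,30],[0,0,0,0,30]]'
```

```text
time: 10.53
ee_pos: [0.5327, 0.136, 0.0161]
tool_rot: [-0.088, 0.996, -0.0, -0.0]
force: [0.2, 0.4, -0.6]
finger_gap: 0.0377
time: 10.78
ee_pos: [0.533, 0.136, 0.0147]
tool_rot: [-0.088, 0.996, -0.0, -0.0]
force: [-1.4, -1.0, 2.5]
finger_gap: 0.0378
```

```bash
python3 -m crank '[[0,0,-0.5,0,30],[0,0,0,0,30]]'; python3 -m crank '[[0,0,0,0,44],[0,0,0.5,0,52],[0,0,0.5,0,52],[0,0,0,0,52],[0,0,3,0,52],[0,0,8,0,52],[0,0,15,0,52],[0,0,30,0,52],[0,0,35,0,52],[0,0,30,0,52],[0,0,0,0,52]]'
python3 - <<'E'
from h import *
w=snap("wrist");save(w,"w5.png")
o=get_obs();print(o["ee_pos"])
P=cloud(w);z=P[...,2];
i=(P[...,0]>.46)&(P[...,0]<.60)&(P[...,1]<.175)&(P[...,1]>.09)&(w["range_z"]>0)&(z>.019)&(z<.04)
q=P[i];print(len(q),cv2.minAreaRect((q[:,:2]*1000).astype(np.float32)),np.percentile(q[:,2],[5,50,98]))
E
```

```text
time: 10.95
ee_pos: [0.533, 0.136, 0.0147]
tool_rot: [-0.088, 0.996, -0.0, -0.0]
force: [-3.3, 0.1, 6.8]
finger_gap: 0.0376
time: 11.87
ee_pos: [0.5376, 0.1367, 0.1446]
tool_rot: [-0.088, 0.996, 0.0, 0.007]
force: [1.8, -1.2, 0.9]
finger_gap: 0.0519
[0.53610209 0.13646837 0.14147059]
6004 ((529.63134765625, 132.44456481933594), (84.70232391357422, 139.17794799804688), 89.92749786376953) [0.02054246 0.02500577 0.02986559]
```

View pics/w5.png

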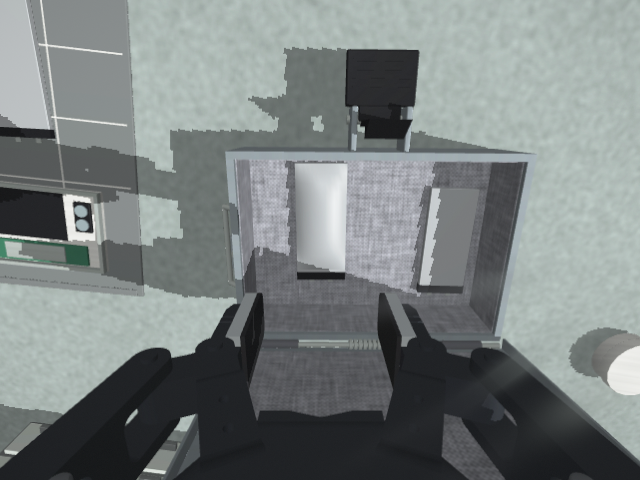

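The battery lies flat on the floor, top at 0.030 m, at picture (320,220). The old cell is at (448,240). Before going behind the lid I'll check what stands back there.

```bash
python3 -m crank '[[0,0,40,0,0],[0,0,40,0,0],[0,0,40,0,0],[0,0,0,0,0]]'
python3 - <<'E'
from h import *
import pickle;t=pickle.load(open("s0.pkl","rb"))[0];P=cloud(t)
b=(P[...,0]>.62)&(P[...,0]<.85)&(P[...,1]<.36)&(P[...,1]>.05)&(P[...,2]>.03)&(t["range_z"]>0);q=P[b]
for x in np.arange(.62,.85,.02):
    k=q[(q[:,0]>=x)&(q[:,0]<x+.02)]
    if len(k):print(round(x,2),len(k),k[:,2].max().round(3),k[k[:,2].argmax(),1].round(3))
E
```

```text
time: 12.25
ee_pos: [0.5365, 0.1365, 0.2652]
tool_rot: [-0.088, 0.996, 0.0, 0.007]
force: [1.4, 1.0, 2.1]
finger_gap: 0.0041
0.62 75 0.068 0.089
0.76 8 0.05 0.346
0.78 517 0.147 0.147
0.8 2026 0.164 0.118
0.82 896 0.165 0.055
0.84 493 0.165 0.075
```

```bash
python3 -m crank '[[27,14,0,0,0],[27,14,0,0,0],[27,14,0,0,0],[27,14,0,0,0],[0,0,0,0,0],[0,0,0,0,0]]'
python3 - <<'E'
from h import *
o=get_obs();print(o["q"].round(3),o["force"].round(2),o["ee_pos"].round(4))
s=snap("scene");save(s,"s6.png",(250,200,570,440),2.5)
E
```

```text
time: 12.75
ee_pos: [0.6408, 0.1922, 0.2532]
tool_rot: [-0.088, 0.996, -0.0, -0.002]
force: [0.0, 0.2, 0.5]
finger_gap: 0.0002
[ 0.211  0.155  1.579 -0.     1.412 -1.536] [0.04 0.24 0.51] [0.6408 0.1922 0.2532]
```

View pics/s6.png

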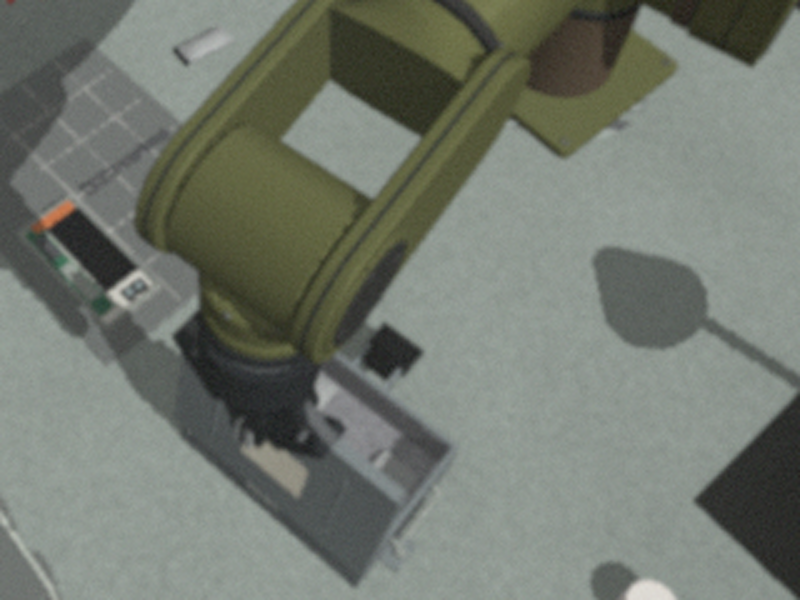

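The scene view shows the gripper beyond the open lid's edge. I'll go down behind it and then push along the arc.

```bash
python3 -m crank '[[0,0,-25,0,0],[0,0,-25,0,0],[0,0,-17,0,0],[0,0,0,0,0],[0,0,0,0,0]]'; python3 -m crank '[[-15,-3,0,0,0],[-10,-2,0,0,0],[-6,-1,0,0,0],[0,0,0,0,0]]'
```

```text
time: 13.22
ee_pos: [0.6393, 0.1913, 0.1878]
tool_rot: [-0.088, 0.996, -0.0, -0.001]
force: [-0.8, 0.6, 0.4]
finger_gap: 0.0
time: 13.55
ee_pos: [0.6096, 0.1859, 0.1908]
tool_rot: [-0.088, 0.996, 0.0, 0.001]
force: [-0.0, 0.2, -0.2]
finger_gap: -0.0001
```

```bash
python3 -m crank '[[-10,-1.8,-3,0,0],[-10,-1.8,-3.5,0,0],[-10,-1.8,-3.5,0,0],[-9,-1.6,-4,0,0],[-9,-1.6,-4.6,0,0],[-9,-1.6,-5,0,0]]'; python3 -m crank '[[-8,-1.4,-6,0,0],[-8,-1.4,-7,0,0],[-7.5,-1.3,-7.5,0,0],[-6.5,-1.1,-8,0,0],[-6,-1,-8.5,0,0],[-5.5,-1,-9,0,0],[0,0,0,0,0]]'
```

```text
time: 14.05
ee_pos: [0.5529, 0.1758, 0.1659]
tool_rot: [-0.088, 0.996, 0.0, 0.001]
force: [0.0, 1.5, 1.5]
finger_gap: 0.0001
time: 14.63
ee_pos: [0.509, 0.1681, 0.1161]
tool_rot: [-0.088, 0.996, -0.0, -0.002]
force: [-1.1, 0.7, 0.6]
finger_gap: -0.0002
```

```bash
python3 -m crank '[[-3.5,-0.6,-7,0,0],[-3,-0.5,-7.3,0,0],[-2.5,-0.4,-7.5,0,0],[-2,-0.3,-7.5,0,0],[-1,-0.2,-5,0,0],[-1,-0.2,-5,0,0],[0,0,0,0,0]]'; python3 -m crank '[[-1,0,-4,0,0],[0,0,-4,0,0],[0,0,-3,0,0],[0,0,0,0,0]]'
```

```text
time: 15.22
ee_pos: [0.4977, 0.1662, 0.0785]
tool_rot: [-0.088, 0.996, -0.0, -0.001]
force: [-0.3, -1.2, 1.8]
finger_gap: 0.0001
time: 15.55
ee_pos: [0.4972, 0.1662, 0.0684]
tool_rot: [-0.088, 0.996, -0.0, -0.0]
force: [-1.0, -0.0, 1.3]
finger_gap: -0.0004
```

```bash
python3 -m crank '[[0,0,-2,0,0],[0,0,-2,0,0],[0,0,0,0,0],[0,0,0,0,0]]'; python3 -m crank '[[0,0,-1.5,0,0],[0,0,-1.5,0,0],[0,0,0,0,0],[0,0,0,0,0]]'
```

```text
time: 15.88
ee_pos: [0.4974, 0.1664, 0.0649]
tool_rot: [-0.088, 0.996, 0.0, 0.0]
force: [-0.8, 0.2, 0.9]
finger_gap: 0.0002
time: 16.22
ee_pos: [0.4976, 0.1664, 0.0644]
tool_rot: [-0.088, 0.996, -0.0, -0.0]
force: [-8.4, -2.3, 17.2]
finger_gap: -0.0003
```

```bash
python3 -m crank '[[0,0,-1,0,0],[0,0,0,0,0]]';python3 -m crank '[[0,0,5,0,0],[0,0,5,0,0],[0,0,10,0,0],[0,0,0,0,0],[0,0,0,0,0]]'
python3 -m crank '[[0,0,30,0,0],[0,0,40,0,0],[-20,-20,20,0,0],[-20,-40,0,0,0],[-20,-40,0,0,0],[-20,-40,0,0,0],[-20,-40,0,0,0],[0,-40,0,0,0],[0,-40,0,0,0],[0,-40,0,0,0],[0,0,0,0,0],[0,0,0,0,0]]'
python3 - <<'E'
from h import *
t=snap("top");save(t,"t7.png");P=cloud(t);P0=P[...,2]
for u,v in((150,185),(205,180),(184,219),(176,205)):print(u,v,P[v,u].round(4))
for u,v in((150,185),(205,180),(184,219),(176,205)):print(np.median(P0[v-2:v+3,u-2:u+3]))
E
```

```text
time: 16.38
ee_pos: [0.4977, 0.1665, 0.0643]
tool_rot: [-0.088, 0.996, -0.0, -0.001]
force: [-11.3, -2.9, 22.3]
finger_gap: 0.0001
time: 16.8
ee_pos: [0.4979, 0.1665, 0.0815]
tool_rot: [-0.088, 0.996, 0.0, 0.001]
force: [-0.3, -0.5, -0.9]
finger_gap: -0.0001
time: 17.8
ee_pos: [0.4023, -0.1245, 0.1705]
tool_rot: [-0.086, 0.996, 0.0, -0.0]
force: [-0.1, 0.8, -0.5]
finger_gap: 0.0
150 185 [0.5384 0.2292 0.0653]
205 180 [0.5506 0.1103 0.0665]
184 219 [0.4666 0.1547 0.059 ]
176 205 [0.4961 0.172  0.0629]
0.06458871392514687
0.06544050992471506
0.06410313292283853
0.06489912200537429
```

View pics/t7.png

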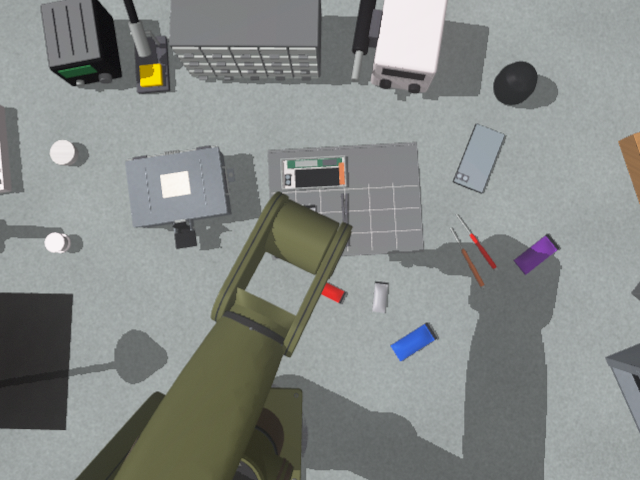

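The lid is shut flat and held a second after release (0.0645 m all over, same as at the start). The phone and tweezers haven't moved, and the arm touches nothing, so I'm handing in.

```bash
python3 -c "from bench import r;print(r.close_job())"
```

```text
the job is handed in; nothing more can be done
None
```

The swollen battery is in the grey box with the lid latched, and the job was handed in after about 18 s of the 70 s allowed.

- **Opening:** I pressed the catch paddle and backed off. The lid sprang fully open untouched, with its top at about 0.22 m.
- **Placing:** I gripped the domed silver pouch and lowered it until it touched the floor, at a force of about 2.5–7 N, before letting go. The wrist picture shows it flat beside the old cell, with its top at 0.030 m. The numeric outline fit of the battery in the box failed because the mask took in other surfaces, so its position there rests on the picture and the height reading.
- **Closing:** I pushed the lid shut from behind, with up to 22 N at the end. About a second after release it still lay level at about 0.0645 m, as at the start. I felt no distinct catch snap in the force readings.
- **Left alone:** The phone and tweezers look unmoved in the last picture. The arm hid most of the flat battery there, but the wrist picture just after I picked up the swollen one shows it in place, and the arm passed over the mat only with clearance after that.

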